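Loosen the magnifier's lens ring by two turns

ROBOT

A 7-joint arm with a two-finger parallel gripper is mounted at the origin on the work surface. World frame = base frame: x ahead of the robot, y to its left, z up, the work surface at z = 0. Lengths are in m, angles in rad, forces in N, time in s.
With the tool pointing down it reaches from about 0.4 to 0.85 m from the base axis. Payload 10.4 kg.
Tool frame: the origin (TCP) lies midway between the tips of the shut fingers; the grasp point (between the pads) lies 19 mm behind it; z points along the fingers, y is the line along which they close (so a half turn about z gives the same grasp; the last joint's range is limited). The gripper opens to 87 mm and grips with 3 to 60 N. Pads are 19 mm wide; open, the fingers measure 117 mm over their backs; the gripper's body (75 mm by 190 mm) begins 51 mm behind the grasp point.
Start: joints at [1.133, 0.332, -0.065, 1.46, 0.022, 1.35, -0.088], TCP at [0.252, -0.572, 0.188] pointing down, gripper open.
Joint ranges: [-2.6, 2.6], [-0.5, 2.12], [-1.47, 1.34], [0.16, 2.42], [-1.27, 4.41], [0.06, 2.06], [-2.6, 2.6]. Speed limits (rad/s): [2.22, 2.22, 2.79, 2.79, 3.14, 3.14, 3.14].

INTERFACE

Orientations are given as a unit quaternion [x, y, z, w].
In Python, from bench import r gives the robot as it stands.
- The arm moves only by the tool arm_command, never from a script. Its argument "moves" is one flat list of numbers, 4 for each row, row after row: the shift along the tool's x, y, z in cm, then the turn about the tool's z in degrees. A call has 1 to 12 rows; each row shifts and turns the commanded pose from where the row before left it, along the tool's axes as they then stand; what a row does not reach is not made up. A row lasts 1/12 s, in which the tool goes at most 41.7 mm and 7.16 degrees, less where a joint would pass 70% of its speed; a pose out of reach is approached as far as the arm can. A call with a gripper value outside its range is refused whole. "fingers" is the opening in per cent of the stroke, from 0 (shut) to 100 (fully open), set as the call begins (left out, the last holds). The fingers move at their own pace and stop on an object; "squeeze" is the grip in N (left out, the last holds). Time passes only in rows, so rows that do not move let the fingers close. It gives the time, the measured TCP pose, the force, the opening and the grip force at its end, in the units of the state.
- r.read_state(): the state, without advancing time (a new reading comes with each control period).
- r.camera(name): name is "side" or "top"; returns the picture (400x640x3 uint8, red, green, blue); there is no depth.
- r.camera_info(name): a dict with "fx", "fy", "cx", "cy" (pixels), "k1" (the pictures are not rectified: a ray, as slopes to the right and down, at radius r is drawn at 1 + k1 r^2 times it, then the intrinsics apply), "origin" and "attitude" of the camera in the world. Camera axes: x right, y up, looking along -z (the intrinsics and any distortion apply to the point x, -y, -z); pixel columns grow to the right and rows downward; lengths in m; the calibration is good to about 2 mm. A picture is of the moment at which its call begins. camera_info takes no time and is no camera call.
- r.close_job(): hands the job in; it is judged then, once.
The state is a dict: "time": time; "joint_positions": joint angles; "joint_vel": joint speeds; "joint_torque": joint torques, N m; "ee_pos": TCP position; "eef_rot": TCP orientation; "ft_force": force on the tool from outside, world axes, zero at the start; "torque": the same for the moment, N m; "width": finger opening in m; "grip_force": force on a finger pad.
Only numpy, scipy, OpenCV 4.12 (cv2) and the standard library are available. Lean on these libraries where they do the work, as an engineer would, in place of code of your own. Each camera call takes 0.05 s, during which the arm holds its last target. There are 200 camera calls.

TASK

Loosen the knurled retaining ring around the magnifier's lens by two full turns anticlockwise (seen from above), rolling it round with the fingertips only, against its rim, so that its white index line ends up back in line with the black mark on the housing and the ring stays on its last threads. Turn it no further, never touch the glass, grasp nothing, and leave the other things on the bench where they are; finish with the hand clear.

Things in the scene. Friction and masses are not known exactly. Their poses are not given: they have to be found in the camera images.
- ring (a joint): turn of the knurled retaining ring about its vertical axis, rad: 0 at the start (tight; a stop prevents clockwise turning), growing anticlockwise seen from above (loosening), counting on over full turns: two turns read 12.57. It turns stiffly (0.06 N m, some 1.3 N at the rim), stays where it is left, does not rise as it turns, and is wider than most grippers open. Its shape: see ring_index.
- ring_top (a point): point on the ring's axis, level with its top face, 95 mm above the table; fixed, x axis points towards the housing's mark, z up. The ring reaches from here 18 mm down. Below it the neck is 66 mm across; 34 mm below this point lies a flange 132 mm across, so a fingertip beside the rim has 16 mm of free height below the ring.
- ring_index (a point): middle of the white line, 8.5 mm long, on the ring's top face, 40.5 mm from the axis; turns with the ring. The ring: dark steel, 18 mm high, wall 71 mm across inside, 90 mm outside (the valleys), with 16 upright rounded ribs 6 mm wide, 22.5 degrees apart, 4 mm proud (98 mm over the ribs), the first 11 degrees either side of the line.
- housing_mark (a point): the black radial line, 15 mm long and 3.5 mm wide, on the housing's flange, this point 59 mm from the axis and 34 mm below the ring's top; it does not turn. Start and end: index line and mark on the same radius
- lens: glass lens inside the ring, 69 mm across, slightly domed, its edge 3.5 mm below the ring's top face and its middle level with it; must not be touched. Origin on the axis at the underside of the magnifier's foot
- head: the magnifier head, fixed in place: aluminium and dark steel, dark round foot 128 mm across, flange 132 mm across, neck, ring and lens on top, 92 mm high, standing on the mat. Origin at the centre of its underside, x towards the mark
- mat: pale blue bench mat, 320 by 420 mm, 3 mm thick, fixed; origin at the centre of its underside
- spare_ring: loose smaller dark knurled ring, 61 mm across, 12 mm high, lying on the mat; a bystander, not the ring to turn; origin at the centre of its underside
- flux_bottle: loose small capped bottle, 32 mm across, 62 mm high, on the mat; bystander; origin at the centre of its underside
- screwdriver: loose screwdriver lying on the mat, 150 mm long; bystander; x runs along it from handle to blade
- paste_jar: loose low jar with metal cap, 44 mm across, 36 mm high, on the mat; bystander; origin at the centre of its underside
- solder_spool: loose grey spool, 54 mm across, 46 mm high, on the table; bystander; origin at the centre of its underside
- mug: loose white mug, 76 mm across, 90 mm high, on the table; bystander; origin at the centre of its underside
- tape_roll: loose roll of clear tape lying flat, 90 mm across, 18 mm high, on the table; bystander; origin at the centre of its underside
There are look-alikes about, which are no part of the job. Leave any pink or turquoise look-alike of the head alone.

How it is judged:
By the outcome, as a careful person would: the job done as asked, in the order asked, and still so for the second after the job is handed in, with the robot touching nothing.
It also fails if it takes over 58 s, if anything falls off the work surface, if the arm or the gripper's body presses on something with over 40 N, if the wrist force passes 120 N, or if a joint passes its speed limit or range.

## Working session

There is one attempt and no reset: what is moved stays moved. The work goes in short steps, Python scripts to look and compute and a tool call to move; the robot and the scene stay as the last step left them, time stands still between calls to the robot, and variables do not carry over. Pictures are saved under pics/ and viewed, at most 10 in all, crops included, and the job is handed in when it is done.

Besides the shell and the picture viewer there is one more tool, called after ">>>" by a JSON object that holds its "op" and its "data", one argument or row to a line. arm_command: Moves the arm, as the interface text tells. Its arguments: {"type":"object","properties":{"moves":{"type":"array"},"fingers":{"type":"number"},"squeeze":{"type":"number"}},"required":["moves"]}

```bash
ls; mkdir -p pics
python3 - <<'E'
from bench import r
import cv2
for n in("top","side"):
    cv2.imwrite(f"pics/{n}0.png",r.camera(n)[:,:,::-1]); print(r.camera_info(n))
s=r.read_state(); print(s)
E
```

```text
pics
{'fx': 520.1650247041875, 'fy': 520.1650247041875, 'cx': 313.59630842107475, 'cy': 197.15269165445514, 'k1': -0.09826955987152526, 'origin': array([0.2045043 , 0.00461022, 1.64987739]), 'attitude': array([ 0.05725897, -0.05947045, -0.69653032,  0.71276236])}
{'fx': 517.8439055776706, 'fy': 517.8439055776706, 'cx': 310.0565122395154, 'cy': 194.85261106997214, 'k1': 0.048334867014855135, 'origin': array([1.16619974, 0.94998898, 1.1041907 ]), 'attitude': array([0.13399921, 0.39925135, 0.86494087, 0.27298328])}
{'time': 0.1, 'joint_positions': array([ 1.13343655,  0.33281551, -0.0647009 ,  1.46086878,  0.0215507 ,
        1.34987379, -0.08853117]), 'joint_vel': array([-1.06230977e-03, -7.25775637e-04,  8.99763869e-04, -2.75896250e-03,
        5.28508209e-04,  3.33728780e-04, -6.44689581e-05]), 'joint_torque': array([ 1.96310437e-03, -6.24544072e+01,  2.48246040e-02, -3.90717852e+01,
       -6.15072926e-02,  3.64732090e-02,  5.97091434e-05]), 'ee_pos': array([ 0.25171202, -0.5716459 ,  0.18702377]), 'eef_rot': array([ 9.78575782e-01,  2.05885975e-01, -1.35193815e-04, -6.22001756e-04]), 'ft_force': array([1.13733155, 0.42076036, 0.0557921 ]), 'torque': array([-0.02348556,  0.0622248 , -0.04304891]), 'grip_force': 0.0, 'width': 0.08706813404867209}
```

View pics/top0.png

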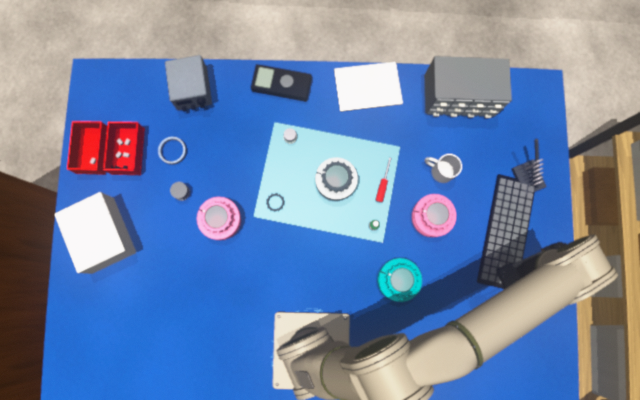

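View pics/side0.png

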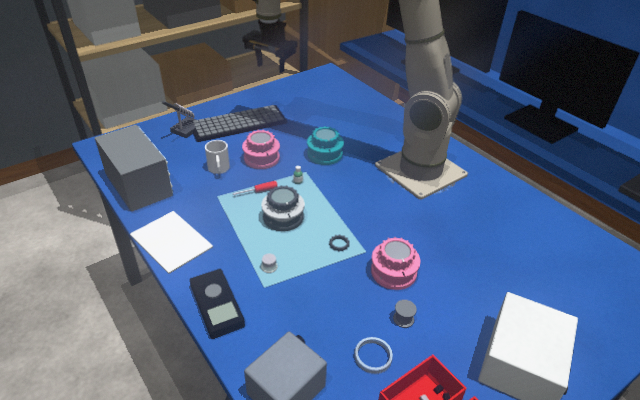

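The head sits on the mat at about (337,178) in the top view and (283,204) in the side view. The pink and turquoise look-alikes stand around it. I'll enlarge both views.

```bash
cat > h.py <<'E'
import numpy as np, cv2
from scipy.spatial.transform import Rotation as R
from bench import r
def cam(n):
    i=r.camera_info(n); K=np.array([[i['fx'],0,i['cx']],[0,i['fy'],i['cy']],[0,0,1]])
    return i,K,np.array([i['k1'],0,0,0,0.]),R.from_quat(i['attitude']).as_matrix()@np.diag([1,-1,-1])
def onz(n,uv,z):
    i,K,d,M=cam(n); p=cv2.undistortPoints(np.array([[uv]],float),K,d)[0,0]
    v=M@np.array([*p,1]); return i['origin']+v*(z-i['origin'][2])/v[2]
def proj(n,P):
    i,K,d,M=cam(n); return cv2.projectPoints((np.atleast_2d(P)-i['origin'])@M,np.zeros(3),np.zeros(3),K,d)[0][:,0]
def crop(n,f,u,v,w,h,k):
    im=r.camera(n)[:,:,::-1]; c=im[v:v+h,u:u+w]; c=cv2.resize(c,None,fx=k,fy=k,interpolation=cv2.INTER_CUBIC); cv2.imwrite('pics/'+f,c)
    return c
E
python3 - <<'E'
from h import *
a=crop("top","a.png",307,148,60,60,10)[:, :400+200]
b=crop("side","b.png",253,174,60,60,10)
o=cv2.resize(np.hstack([a,b]),(800,400)); cv2.imwrite("pics/ab.png",o)
for n,uv in(("top",(337,178)),("side",(283,197))): print(onz(n,uv,.095))
E
```

```text
[ 0.52478232 -0.06736078  0.095     ]
[ 0.53552857 -0.05357015  0.095     ]
```

View pics/ab.png

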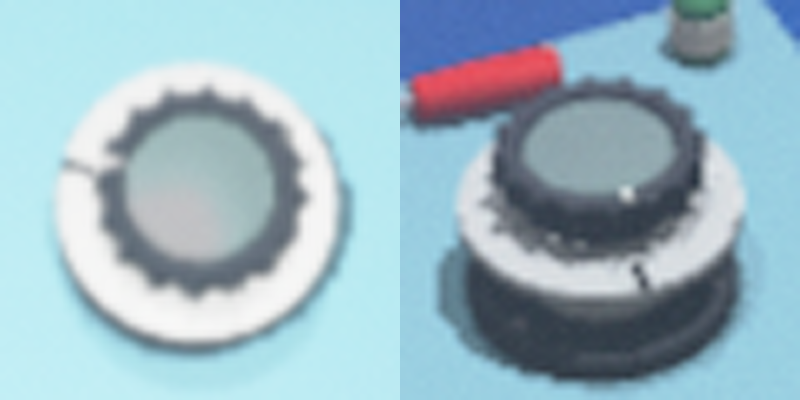

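The crop shows the white line and black mark aligned, at about (630,193) and (640,277) in the side half. In the top half the mark is at about (78,165). The lens centre is at about (199,186) in the top half and (599,146) in the side half.

Run:
```python
from h import *
def px(n,x,y): 
    return ((307 if n=="top" else 253-60)+(x+.5)/6.667-.5,(148 if n=="top" else 174)+(y+.5)/6.667-.5)
a=onz("top",px("top",199,186),.0935); b=onz("side",px("side",599,146),.0935); print("ring",a,b)
c=(a+b)/2
fa=onz("top",px("top",202,206),.061); print("flange top",fa)
for n,p,z in(("top",(78,165),.061),("side",(640,277),.061),("side",(629,194),.095)):
    m=onz(n,px(n,*p),z); print(n,m,np.degrees(np.arctan2(*(m-(a if n=="top" else b))[1::-1])),np.linalg.norm((m-(a if n=="top" else b))[:2]))
```

```text
ring [ 0.53292751 -0.06555035  0.0935    ] [ 0.532152   -0.06199633  0.0935    ]
flange top [ 0.53027055 -0.06856246  0.061     ]
top [ 0.54847493 -0.01018378  0.061     ] 74.31478514230581 0.057508079822826096
side [ 0.54611706 -0.00821557  0.061     ] 75.44367849415264 0.055564307111077384
side [ 0.54012811 -0.02527879  0.095     ] 77.7441032894645 0.03757387334687587
```

>>> {"op": "arm_command", "data": {
  "moves": [2.3,-1.85,0,0,2.3,-1.85,0,0,2.3,-1.85,0,0,2.3,-1.85,0,0,2.3,-1.85,0,0,2.3,-1.85,0,0,2.3,-1.85,0,0,2.3,-1.85,0,0,2.3,-1.85,0,0,2.3,-1.85,0,0,2.3,-1.85,0,0,2.3,-1.85,0,0],
  "fingers": 0
}}

```text
time: 1.2
ee_pos: [0.4154, -0.2562, 0.1878]
eef_rot: [0.979, 0.206, -0.0, 0.0]
ft_force: [1.0, 0.6, -0.3]
width: 0.0149
grip_force: 0.0
```

>>> {"op": "arm_command", "data": {
  "moves": [2.0,-1.55,0,0,2.0,-1.55,0,0,2.0,-1.55,0,0,2.0,-1.55,0,0,2.0,-1.55,0,0,2.0,-1.55,0,0,0,0,0,5.2,0,0,0,5.2,0,0,0,5.2,0,0,0,5.2,0,0,0,5.2,0,0,0,5.2]
}}

```text
time: 2.2
ee_pos: [0.4873, -0.1241, 0.1876]
eef_rot: [0.998, -0.067, -0.0, 0.0]
ft_force: [-0.3, -0.4, -0.2]
width: 0.0003
grip_force: 0.0
```

```bash
cat >> h.py <<'E'
C=np.array([.532,-.064])
def st():
    s=r.read_state(); p=s['ee_pos']; M=R.from_quat(s['eef_rot']).as_matrix(); psi=np.degrees(np.arctan2(M[1,0],M[0,0]))
    d=p[:2]-C; print('t %.2f'%s['time'],'p',p.round(4),'psi %.1f'%psi,'r %.1f th %.1f'%(1e3*np.hypot(*d),np.degrees(np.arctan2(d[1],d[0]))),'F',s['ft_force'].round(1),'tilt',M[2].round(4),'q',s['joint_positions'].round(2),'w',round(s['width'],4))
    return p,M,psi
def to(goal):  # shift in tool axes, cm
    p,M,_=st(); print('shift cm',(M.T@(np.array(goal)-p)*100).round(2))
E
python3 -c "
from h import *
t=np.radians(-127.5); g=C+.075*np.array([np.cos(t),np.sin(t)]); to([*g,.072])
crop('side','c.png',160,80,220,160,3.6)
crop('top','d.png',290,120,100,100,6)"
```

```text
t 2.20 p [ 0.4873 -0.1241  0.1876] psi -7.7 r 74.9 th -126.7 F [-0.3 -0.4 -0.2] tilt [-2.e-04  1.e-04 -1.e+00] q [ 0.58  0.09 -0.45  1.76  0.04  1.3  -1.58] w 0.0003
shift cm [-0.1  -0.05 11.56]
```

View pics/c.png

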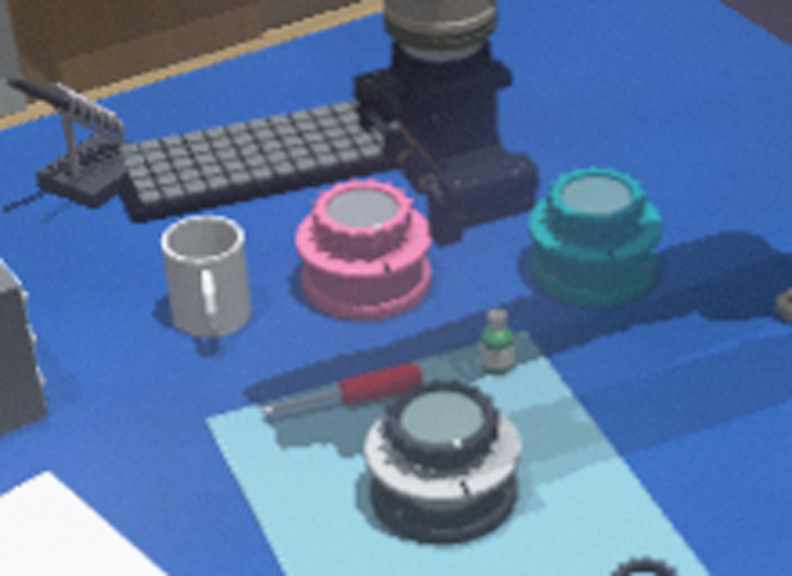

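The fingers are shut above the near side of the ring, with their tip at about (445,235) in the crop and free space below. I'll descend beside the rim.

>>> {"op": "arm_command", "data": {
  "moves": [0,0,2,0,0,0,2,0,0,0,2,0,0,0,2,0,0,0,2,0,0,0,1.6,0,0,0,0,0,0,0,0,0]
}}

```text
time: 2.97
ee_pos: [0.4869, -0.124, 0.0715]
eef_rot: [0.998, -0.064, -0.001, -0.0]
ft_force: [1.0, 1.4, 0.5]
width: 0.0005
grip_force: 0.0
```

```bash
python3 -c "
from h import *
t=np.radians(-127.5); g=C+.066*np.array([np.cos(t),np.sin(t)]); to([*g,.072])
crop('side','e.png',230,140,110,80,7)"
```

```text
t 2.97 p [ 0.4869 -0.124   0.0715] psi -7.3 r 75.0 th -127.0 F [1.  1.4 0.5] tilt [-1.4e-03 -4.0e-04 -1.0e+00] q [ 0.57  0.2  -0.45  1.9   0.1   1.07 -1.62] w 0.0005
shift cm [ 0.39 -0.82 -0.05]
```

View pics/e.png

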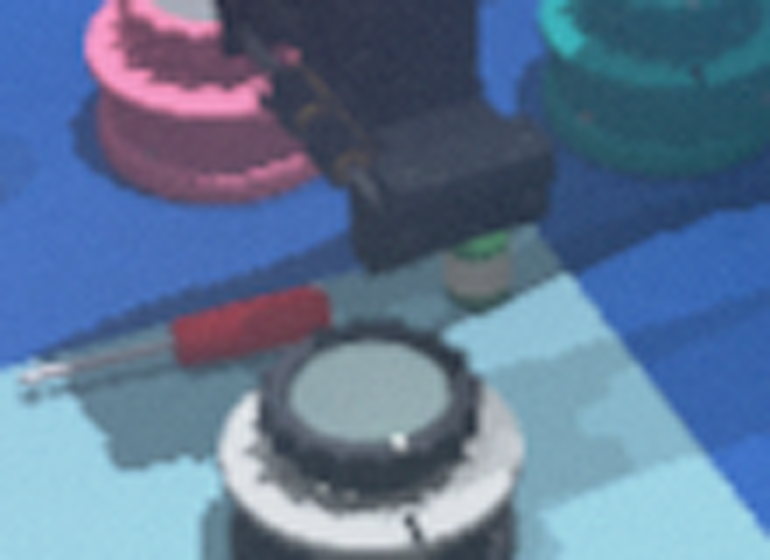

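```bash
python3 -c "
from h import *
p=r.read_state()['ee_pos']
P=[p+[0,0,h] for h in (0,.03,.07,.15)]+[[*C,.095]]
print(((proj('side',P)-[230,140])*7).round())
crop('side','f.png',230,60,160,140,5)"
```

```text
[[375. 314.]
 [374. 262.]
 [372. 190.]
 [369.  40.]
 [365. 383.]]
```

View pics/f.png

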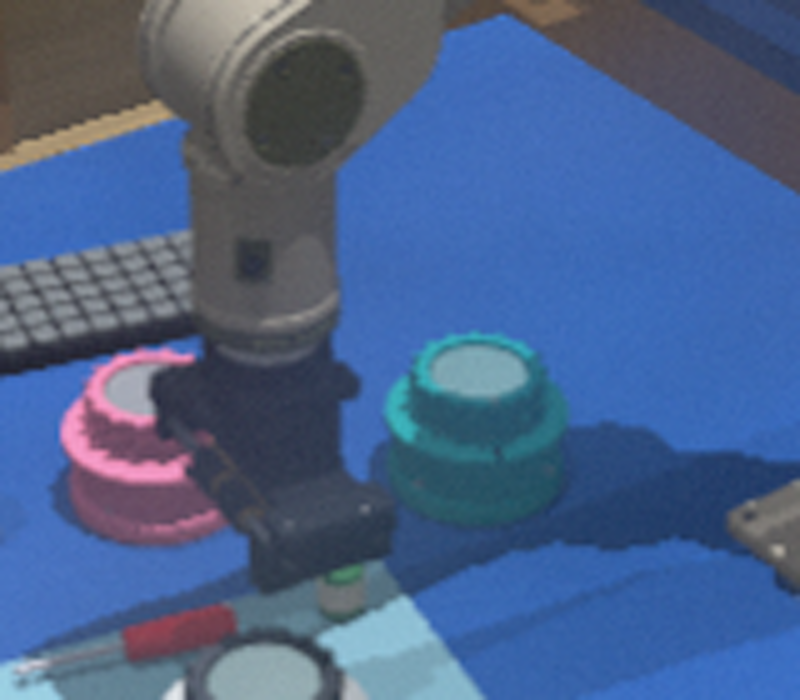

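```bash
python3 -c "
from h import *
p,M,_=st()
for q in [(37,-95,-70),(-37,-95,-70),(37,95,-70),(-37,95,-70),(37,-95,-110),(9.5,15,0),(9.5,-15,0),(-9.5,15,0),(-9.5,-15,0),(9.5,-15,-30),(-9.5,-15,-30)]:
    print(q,((proj('side',p+M@np.array(q)/1000)[0]-[230,60])*5).round())
crop('side','g.png',270,155,40,40,15)"
```

```text
t 3.07 p [ 0.4881 -0.1243  0.0729] psi -7.4 r 74.6 th -126.1 F [ 0.4  1.  -0.1] tilt [ 1.5e-03  2.0e-04 -1.0e+00] q [ 0.57  0.2  -0.45  1.9   0.1   1.07 -1.62] w 0.0004
(37, -95, -70) [279. 641.]
(-37, -95, -70) [391. 605.]
(37, 95, -70) [147. 470.]
(-37, 95, -70) [253. 440.]
(37, -95, -110) [278. 587.]
(9.5, 15, 0) [244. 615.]
(9.5, -15, 0) [264. 642.]
(-9.5, 15, 0) [271. 607.]
(-9.5, -15, 0) [291. 633.]
(9.5, -15, -30) [263. 604.]
(-9.5, -15, -30) [291. 596.]
```

View pics/g.png

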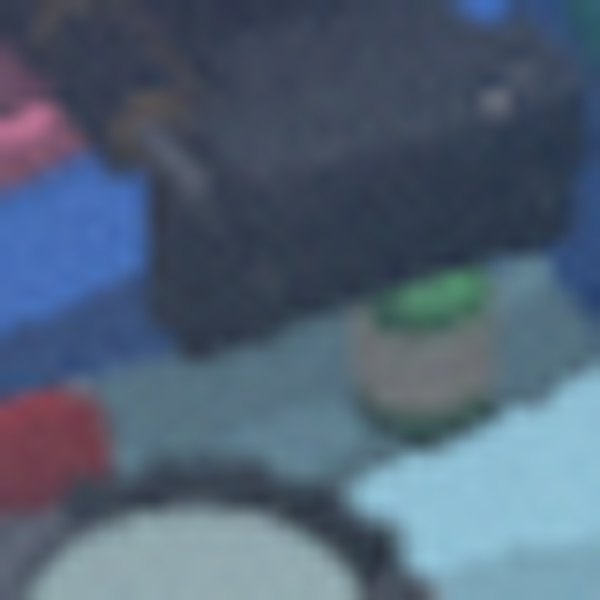

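```bash
python3 -c "
from h import *
im=cv2.imread('pics/side0.png'); q=proj('side',[[.2517,-.5716,.187],[.2517,-.5716,.257]]); print(q)
def cr(im,u,v,pts,k=8,w=50):
    c=cv2.resize(im[v:v+w,u:u+w],None,fx=k,fy=k,interpolation=cv2.INTER_CUBIC)
    for a in pts: cv2.circle(c,tuple(int(x) for x in (a-[u,v]+.5)*k),3,(0,0,255),1)
    return c
a=cr(im,240,int(q[0,1])-40 if q[0,1]>40 else 0,q)
# current top view
t=r.camera('top')[:,:,::-1].copy(); p,M,_=st(); g=proj('top',[p,[*C,.095]]); print(g)
b=cr(t,310,150,g)
cv2.imwrite('pics/k.png',np.hstack([a,b]))"
```

```text
[[270.31887925  76.39668821]
 [269.60533535  58.83597409]]
t 3.17 p [ 0.4882 -0.1243  0.073 ] psi -7.4 r 74.6 th -126.0 F [ 0.2 -1.  -0.4] tilt [ 1.9e-03  4.0e-04 -1.0e+00] q [ 0.57  0.2  -0.45  1.9   0.1   1.07 -1.62] w 0.0006
[[354.94010526 191.49888282]
 [335.93520901 175.65806035]]
```

View pics/k.png

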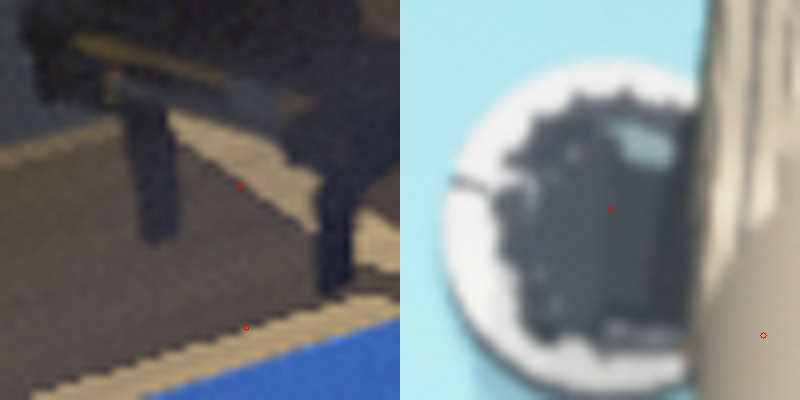

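The left half shows the open finger tips at (158,240) and (335,293). That is about 30 mm above where the reported TCP projects, at (246,327). The tips may therefore really be about 30 mm higher than reported. I'll check by touch: back off, go lower, then probe inward gently.

>>> {"op": "arm_command", "data": {
  "moves": [-0.75,1.3,0,0,0,0,1.0,0,0,0,1.0,0,0,0,0.7,0,0,0,0,0,0,0,0,0]
}}

```text
time: 3.67
ee_pos: [0.478, -0.1354, 0.0441]
eef_rot: [0.998, -0.064, -0.001, -0.0]
ft_force: [-0.1, -1.2, 0.5]
width: 0.0004
grip_force: 0.0
```

>>> {"op": "arm_command", "data": {
  "moves": [0.1,-0.17,0,0,0.1,-0.17,0,0,0.1,-0.17,0,0,0.05,-0.09,0,0,0,0,0,0,0,0,0,0]
}}

```text
time: 4.17
ee_pos: [0.4826, -0.1305, 0.0448]
eef_rot: [0.998, -0.065, 0.0, 0.0]
ft_force: [0.3, -0.8, 0.1]
width: 0.0007
grip_force: 0.0
```

```bash
python3 -c "
from h import *
st()
i=r.camera('side')[150:200,255:305].copy(); cv2.imwrite('pics/s1.png',i[:,:,::-1])
g=cv2.cvtColor(i,cv2.COLOR_RGB2GRAY); print((np.array([r.camera('side').mean() for _ in range(1)])))
for row in g[8:44:2,4:44:2]: print(*['%3d'%x for x in row])"
```

```text
t 4.17 p [ 0.4826 -0.1305  0.0448] psi -7.4 r 82.9 th -126.6 F [ 0.3 -0.8  0.1] tilt [ 2.e-04  1.e-04 -1.e+00] q [ 0.57  0.23 -0.44  1.93  0.11  1.01 -1.62] w 0.0007
[109.61386328]
 90  88  89  89  90  59  64  63  69  65  57  59  54  57  61  60  59  59  55  60
 89  90  88  88  87  66  64  68  73  68  67  58  59  62  58  61  59  57  61  66
 89  88  89  87  88  80  63  75  67  63  65  62  61  58  57  66  69  68  69  68
 88  90  89 113 137 132  91  64  65  65  64  69  64  70  73  70  72  70  71  74
108 118 120 107 101  99  95  84  61  63  64  62  68  66  72  72  77  75  71  75
 90  89  90  89  96  91 106 102  69  63  85  82  68  72  74  74  74  74  73  74
104 105 101 102 105 108 105 104 102  69  83  87  70  75  81  74  73  76  78  70
105 107 107 108 105 106 105 110 106  96  73  72  84  67  77  77  71  63  59  59
108 105 106 105 106 107 106 102  90  80  74  60  72  61  63  61  62  57  58  57
108 108 108 108 108  99  91  80  78  80  76  58  59  61  59  55  58  59  58  55
107 107  99  90  87  78  80  82  80  79  82  60  60  58  60  60  58  58  57  55
 91  82  78  81  78  79  81  81  94 101 107  57  55  57  61  58  55  55  75 101
 83  83  79  82  82  82  80  80  80 102 105  86  58  59  60  85 100  97  87  95
 91  90  92  88  81  82  83  81  79  97 105  95  78  97 117 119 116 106  99  82
 92  92  91  86  82  80  80  79  77  77  73  69  76  72  81 104 106 132 168 178
 86  86  83  80  77  75  79  88  93  69  66  85  96  78  61  62  64 124 177 179
 81  76  77  80  87  86 101  93 111 142 160 160 162 161 156 130  72  60  84 167
 87  87 103 101 100  99  93 120 161 160 159 161 161 161 161 163 156  80  67 138
```

>>> {"op": "arm_command", "data": {
  "moves": [0.05,-0.09,0,0,0.05,-0.09,0,0,0.05,-0.09,0,0,0.05,-0.09,0,0,0.05,-0.09,0,0,0,0,0,0]
}}

```text
time: 4.77
ee_pos: [0.4857, -0.1262, 0.0448]
eef_rot: [0.998, -0.065, 0.0, -0.0]
ft_force: [-0.6, 1.4, 0.2]
width: 0.0006
grip_force: 0.0
```

```bash
python3 -c "
from h import *
st()"
```

```text
t 4.77 p [ 0.4857 -0.1262  0.0448] psi -7.4 r 77.5 th -126.7 F [-0.6  1.4  0.2] tilt [ 2.e-04 -1.e-04 -1.e+00] q [ 0.57  0.23 -0.44  1.93  0.12  1.01 -1.63] w 0.0006
```

>>> {"op": "arm_command", "data": {
  "moves": [0.05,-0.09,0,0,0.05,-0.09,0,0,0.05,-0.09,0,0,0.05,-0.09,0,0,0.05,-0.09,0,0,0.05,-0.09,0,0,0,0,0,0]
}}

```text
time: 5.35
ee_pos: [0.4894, -0.1212, 0.0448]
eef_rot: [0.998, -0.065, 0.0, -0.0]
ft_force: [0.9, 0.3, -0.5]
width: 0.0005
grip_force: 0.0
```

```bash
python3 -c "
from h import *
st()"
```

```text
t 5.35 p [ 0.4894 -0.1212  0.0448] psi -7.4 r 71.3 th -126.7 F [ 0.9  0.3 -0.5] tilt [ 1.e-04 -0.e+00 -1.e+00] q [ 0.56  0.24 -0.45  1.92  0.12  1.01 -1.64] w 0.0005
```

No flange contact even at r = 71 mm, so the tips really are about 30 mm higher than reported. I'll go 6 mm lower and then inward to the rim.

>>> {"op": "arm_command", "data": {
  "moves": [0,0,0.2,0,0,0,0.2,0,0,0,0.2,0,0,0,0,0]
}}

```text
time: 5.68
ee_pos: [0.4889, -0.1215, 0.0382]
eef_rot: [0.998, -0.065, -0.0, -0.0]
ft_force: [0.2, -0.3, 0.5]
width: 0.0005
grip_force: 0.0
```

>>> {"op": "arm_command", "data": {
  "moves": [0.025,-0.045,0,0,0.025,-0.045,0,0,0.025,-0.045,0,0,0.025,-0.045,0,0,0.025,-0.045,0,0,0.025,-0.045,0,0,0,0,0,0]
}}

```text
time: 6.27
ee_pos: [0.4912, -0.1189, 0.0388]
eef_rot: [0.998, -0.065, 0.0, 0.0]
ft_force: [-0.2, -0.3, 0.6]
width: 0.0004
grip_force: 0.0
```

```bash
python3 -c "
from h import *
st()"
```

```text
t 6.27 p [ 0.4912 -0.1189  0.0388] psi -7.4 r 68.4 th -126.7 F [-0.2 -0.3  0.6] tilt [ 1.e-04  0.e+00 -1.e+00] q [ 0.55  0.25 -0.45  1.92  0.13  1.   -1.65] w 0.0004
```

>>> {"op": "arm_command", "data": {
  "moves": [0.025,-0.045,0,0,0.025,-0.045,0,0,0.025,-0.045,0,0,0.025,-0.045,0,0,0.025,-0.045,0,0,0.025,-0.045,0,0,0.025,-0.045,0,0,0.025,-0.045,0,0,0,0,0,0]
}}

```text
time: 7.02
ee_pos: [0.4936, -0.1155, 0.0388]
eef_rot: [0.998, -0.065, 0.0, 0.0]
ft_force: [-0.2, 1.2, -0.5]
width: 0.0005
grip_force: 0.0
```

```bash
python3 -c "
from h import *
st()"
```

```text
t 7.02 p [ 0.4936 -0.1155  0.0388] psi -7.4 r 64.3 th -126.7 F [-0.2  1.2 -0.5] tilt [ 1.e-04  0.e+00 -1.e+00] q [ 0.54  0.25 -0.45  1.92  0.13  1.   -1.66] w 0.0005
```

>>> {"op": "arm_command", "data": {
  "moves": [0.025,-0.045,0,0,0.025,-0.045,0,0,0.025,-0.045,0,0,0,0,0,0]
}}

```text
time: 7.35
ee_pos: [0.4945, -0.1143, 0.0388]
eef_rot: [0.998, -0.065, 0.0, 0.0]
ft_force: [0.3, 0.1, -0.1]
width: 0.0004
grip_force: 0.0
```

```bash
python3 -c "
from h import *
st()"
```

```text
t 7.35 p [ 0.4945 -0.1143  0.0388] psi -7.4 r 62.7 th -126.7 F [ 0.3  0.1 -0.1] tilt [ 1.e-04  0.e+00 -1.e+00] q [ 0.54  0.25 -0.45  1.92  0.13  1.   -1.67] w 0.0004
```

No contact yet. I'll find the tip height by touching down gently on the flange.

>>> {"op": "arm_command", "data": {
  "moves": [0,0,0.1,0,0,0,0.1,0,0,0,0.1,0,0,0,0.1,0,0,0,0.1,0,0,0,0,0]
}}

```text
time: 7.85
ee_pos: [0.4942, -0.1144, 0.0335]
eef_rot: [0.998, -0.065, -0.0, -0.0]
ft_force: [1.0, 0.1, -0.0]
width: 0.0004
grip_force: 0.0
```

>>> {"op": "arm_command", "data": {
  "moves": [0,0,0.1,0,0,0,0.1,0,0,0,0.1,0,0,0,0,0]
}}

```text
time: 8.18
ee_pos: [0.4943, -0.1144, 0.0305]
eef_rot: [0.998, -0.065, -0.0, -0.0]
ft_force: [-0.8, 0.5, -0.7]
width: 0.0005
grip_force: 0.0
```

>>> {"op": "arm_command", "data": {
  "moves": [0,0,0.1,0,0,0,0.1,0,0,0,0.1,0,0,0,0,0]
}}

```text
time: 8.52
ee_pos: [0.4943, -0.1144, 0.0275]
eef_rot: [0.998, -0.065, -0.0, 0.0]
ft_force: [0.1, 0.5, 0.0]
width: 0.0007
grip_force: 0.0
```

>>> {"op": "arm_command", "data": {
  "moves": [0,0,0.1,0,0,0,0.1,0,0,0,0.1,0,0,0,0,0]
}}

```text
time: 8.85
ee_pos: [0.4946, -0.1145, 0.0265]
eef_rot: [0.998, -0.065, 0.0, 0.0]
ft_force: [-8.9, 1.4, 24.7]
width: 0.0006
grip_force: 11.8
```

```bash
python3 -c "
from h import *
p,M,_=st()
im=r.camera('side'); cv2.imwrite('pics/s2.png',im[:,:,::-1]); t=r.camera('top'); cv2.imwrite('pics/t2.png',t[:,:,::-1])
a=cv2.resize(im[150:220,250:320],None,fx=8,fy=8,interpolation=cv2.INTER_CUBIC)
def P(q): return tuple(int(x) for x in (proj('side',q)[0]-[250,150]+.5)*8)
for h in (0,30,40): cv2.circle(a,P(p+[0,0,h/1000]),3,(255,0,0),1)
cv2.imwrite('pics/s2c.png',a[:,:,::-1])"
```

```text
t 8.85 p [ 0.4946 -0.1145  0.0265] psi -7.4 r 62.8 th -126.5 F [-8.9  1.4 24.7] tilt [ 1.e-04  9.e-04 -1.e+00] q [ 0.54  0.27 -0.45  1.93  0.14  0.98 -1.67] w 0.0006
```

View pics/s2c.png

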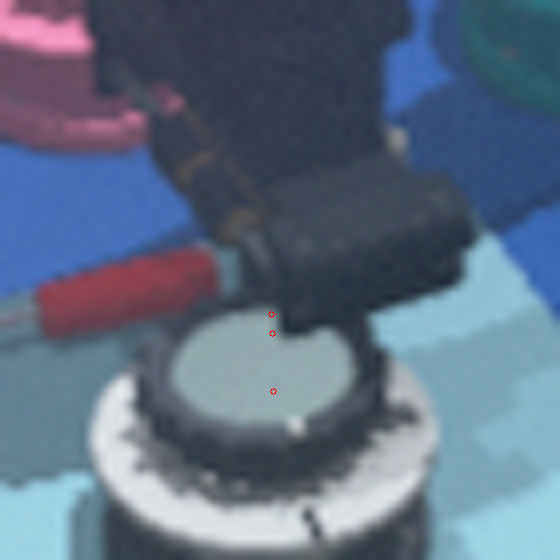

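It touched the flange at TCP z of about 0.0265, so the tips are about 34 mm above the reported TCP. I'll lift 9 mm and probe inward.

>>> {"op": "arm_command", "data": {
  "moves": [0,0,-0.4,0,0,0,-0.5,0,0,0,0,0,0.025,-0.045,0,0,0.025,-0.045,0,0,0.025,-0.045,0,0,0.025,-0.045,0,0,0,0,0,0]
}}

```text
time: 9.62
ee_pos: [0.4956, -0.1126, 0.0335]
eef_rot: [0.998, -0.065, -0.0, -0.0]
ft_force: [-0.8, 0.1, -0.3]
width: 0.0004
grip_force: 0.0
```

>>> {"op": "arm_command", "data": {
  "moves": [0.025,-0.045,0,0,0.025,-0.045,0,0,0.025,-0.045,0,0,0,0,0,0]
}}

```text
time: 9.95
ee_pos: [0.4961, -0.112, 0.0335]
eef_rot: [0.998, -0.065, -0.0, 0.0]
ft_force: [-1.0, -3.2, -1.0]
width: 0.0
grip_force: 1.5
```

The fingertip touches the valley bottom at TCP r of about 60 mm. I'll orbit anticlockwise with the tool turning along.

>>> {"op": "arm_command", "data": {
  "moves": [-0.02,0.035,0,0,0.565,0.28,0,-6,0.565,0.28,0,-6,0.565,0.28,0,-6,0.565,0.28,0,-6]
}}

```text
time: 10.37
ee_pos: [0.5189, -0.1229, 0.0336]
eef_rot: [0.989, 0.146, -0.0, 0.0]
ft_force: [-1.6, -3.4, -1.1]
width: 0.0007
grip_force: 1.3
```

```bash
python3 -c "
from h import *
st()
c=crop('side','v1.png',265,170,40,50,12)"
```

```text
t 10.37 p [ 0.5189 -0.1229  0.0336] psi 16.8 r 60.4 th -102.6 F [-1.6 -3.4 -1.1] tilt [-8.e-04  2.e-04 -1.e+00] q [ 0.58  0.32 -0.5   1.85  0.18  1.01 -1.27] w 0.0007
```

>>> {"op": "arm_command", "data": {
  "moves": [0.565,0.28,0,-6,0.565,0.28,0,-6,0.565,0.28,0,-6,0.565,0.28,0,-6,0.565,0.28,0,-6,0.565,0.28,0,-6]
}}

```text
time: 10.92
ee_pos: [0.5565, -0.1194, 0.0338]
eef_rot: [0.896, 0.444, 0.0, 0.0]
ft_force: [-0.2, -2.7, -0.1]
width: 0.0003
grip_force: 0.8
```

```bash
cat >> h.py <<'E'
def idx(top=6):
    for n in('side','top'):
        g=r.camera(n).min(axis=2).astype(np.float32); A=np.arange(0,360,1.5); t=np.radians(A)
        b=np.max([cv2.remap(g,q[None,:,0].astype(np.float32),q[None,:,1].astype(np.float32),cv2.INTER_LINEAR)[0] for q in
          [proj(n,np.c_[C[0]+ro*np.cos(t),C[1]+ro*np.sin(t),0*t+.095]) for ro in(.039,.041)]],axis=0)
        o=np.argsort(-b)[:top]; print(n,'med %.0f'%np.median(b),[(float(A[k]),int(b[k])) for k in o])
E
python3 -c "
from h import *
st(); idx()"
```

```text
t 10.92 p [ 0.5565 -0.1194  0.0338] psi 52.7 r 60.5 th -66.2 F [-0.2 -2.7 -0.1] tilt [-1.e-04  6.e-04 -1.e+00] q [ 0.62  0.41 -0.59  1.76  0.26  1.05 -0.71] w 0.0003
side med 78 [(136.5, 131), (138.0, 131), (139.5, 129), (141.0, 128), (142.5, 127), (135.0, 124)]
top med 84 [(139.5, 176), (141.0, 173), (138.0, 167), (142.5, 167), (136.5, 155), (144.0, 151)]
```

The index has moved from 75° to about 139°, so the drive engages positively. I'll continue.

>>> {"op": "arm_command", "data": {
  "moves": [0.565,0.28,0,-6,0.565,0.28,0,-6,0.565,0.28,0,-6,0.565,0.28,0,-6,0.565,0.28,0,-6,0.565,0.28,0,-6,0.565,0.28,0,-6,0.565,0.28,0,-6,0.565,0.28,0,-6,0.565,0.28,0,-6]
}}

```text
time: 11.85
ee_pos: [0.5921, -0.0706, 0.0338]
eef_rot: [0.555, 0.832, -0.0, 0.0]
ft_force: [-1.1, -1.0, 0.0]
width: 0.0003
grip_force: 0.6
```

```bash
python3 -c "
from h import *
st(); idx()"
```

```text
t 11.85 p [ 0.5921 -0.0706  0.0338] psi 112.5 r 60.4 th -6.2 F [-1.1 -1.   0. ] tilt [-2.e-04 -1.e-04 -1.e+00] q [ 0.65  0.52 -0.78  1.68  0.4   1.11  0.15] w 0.0003
side med 73 [(196.5, 153), (195.0, 149), (198.0, 147), (199.5, 137), (193.5, 133), (201.0, 124)]
top med 106 [(288.0, 154), (286.5, 154), (285.0, 154), (289.5, 154), (283.5, 154), (297.0, 153)]
```

>>> {"op": "arm_command", "data": {
  "moves": [0.565,0.28,0,-6,0.565,0.28,0,-6,0.565,0.28,0,-6,0.565,0.28,0,-6,0.565,0.28,0,-6,0.565,0.28,0,-6,0.565,0.28,0,-6,0.565,0.28,0,-6,0.565,0.28,0,-6,0.565,0.28,0,-6]
}}

```text
time: 12.78
ee_pos: [0.5686, -0.0153, 0.0339]
eef_rot: [0.066, 0.998, 0.0, 0.0]
ft_force: [1.4, -0.1, -0.2]
width: 0.0007
grip_force: 0.7
```

```bash
python3 -c "
from h import *
st(); idx()"
```

```text
t 12.78 p [ 0.5686 -0.0153  0.0339] psi 172.4 r 60.9 th 53.1 F [ 1.4 -0.1 -0.2] tilt [-9.e-04  1.e-04 -1.e+00] q [ 0.75  0.56 -1.01  1.74  0.52  1.13  1.01] w 0.0007
side med 55 [(31.5, 81), (33.0, 80), (30.0, 79), (34.5, 78), (28.5, 77), (36.0, 76)]
top med 165 [(348.0, 175), (346.5, 175), (349.5, 175), (345.0, 175), (351.0, 175), (343.5, 175)]
```

>>> {"op": "arm_command", "data": {
  "moves": [-0.75,1.3,0,0,0,0,0,7,0,0,0,7,0,0,0,7,0,0,0,7,0,0,0,7,0,0,0,7,0,0,0,7,0,0,0,7,0,0,0,7,0,0,0,7,0,0,0,7]
}}

```text
time: 13.88
ee_pos: [0.5778, -0.0038, 0.0339]
eef_rot: [0.678, 0.735, 0.0, 0.0]
ft_force: [-0.4, -0.3, -0.1]
width: 0.0007
grip_force: 0.0
```

>>> {"op": "arm_command", "data": {
  "moves": [0,0,0,7,0,0,0,7,0,0,0,7,0,0,0,7,0,0,0,7,0,0,0,7,0,0,0,7,0,0,0,7,0,0,0,7,0,0,0,7,0,0,0,7,0,0,0,7]
}}

```text
time: 14.88
ee_pos: [0.5779, -0.0038, 0.034]
eef_rot: [0.996, 0.093, 0.0, -0.0]
ft_force: [-0.7, -0.2, 0.1]
width: -0.0001
grip_force: 0.0
```

>>> {"op": "arm_command", "data": {
  "moves": [0,0,0,7,0,0,0,6,0,0,0,6,0,0,0,0]
}}

```text
time: 15.22
ee_pos: [0.5779, -0.0037, 0.0341]
eef_rot: [0.997, -0.071, 0.0, -0.0]
ft_force: [-0.4, 0.5, 0.2]
width: 0.0005
grip_force: 0.0
```

```bash
python3 -c "
from h import *
st(); idx()"
```

```text
t 15.22 p [ 0.5779 -0.0037  0.0341] psi -8.2 r 75.8 th 52.7 F [-0.4  0.5  0.2] tilt [ 7.e-04 -1.e-04 -1.e+00] q [ 0.28  0.4  -0.42  1.74  0.19  1.04 -1.92] w 0.0005
side med 47 [(348.0, 70), (346.5, 70), (345.0, 70), (343.5, 70), (342.0, 70), (349.5, 68)]
top med 160 [(159.0, 166), (37.5, 166), (43.5, 166), (160.5, 166), (157.5, 166), (49.5, 166)]
```

>>> {"op": "arm_command", "data": {
  "moves": [-0.25,0.43,0,0,-0.25,0.43,0,0,-0.25,0.44,0,0,-0.565,-0.28,0,-6,-0.565,-0.28,0,-6,-0.565,-0.28,0,-6,-0.565,-0.28,0,-6,-0.565,-0.28,0,-6,-0.565,-0.28,0,-6]
}}

```text
time: 16.07
ee_pos: [0.5332, -0.0037, 0.034]
eef_rot: [0.968, 0.249, 0.0, 0.0]
ft_force: [2.1, 0.7, -0.1]
width: 0.0
grip_force: 0.6
```

```bash
python3 -c "
from h import *
st(); idx()"
```

```text
t 16.07 p [ 0.5332 -0.0037  0.034 ] psi 28.9 r 60.3 th 88.9 F [ 2.1  0.7 -0.1] tilt [ 8.e-04  5.e-04 -1.e+00] q [ 0.4   0.33 -0.55  1.85  0.2   1.01 -1.3 ] w 0.0
side med 55 [(285.0, 117), (286.5, 115), (288.0, 110), (283.5, 110), (289.5, 107), (291.0, 102)]
top med 151 [(60.0, 167), (61.5, 167), (58.5, 167), (70.5, 166), (63.0, 166), (69.0, 166)]
```

>>> {"op": "arm_command", "data": {
  "moves": [-0.565,-0.28,0,-6,-0.565,-0.28,0,-6,-0.565,-0.28,0,-6,-0.565,-0.28,0,-6,-0.565,-0.28,0,-6,-0.565,-0.28,0,-6,-0.565,-0.28,0,-6,-0.565,-0.28,0,-6,-0.565,-0.28,0,-6,-0.565,-0.28,0,-6,-0.565,-0.28,0,-6,-0.565,-0.28,0,-6]
}}

```text
time: 17.17
ee_pos: [0.4743, -0.0441, 0.0335]
eef_rot: [0.639, 0.77, -0.0, -0.001]
ft_force: [-3.8, 2.3, 2.9]
width: 0.0004
grip_force: 2.1
```

```bash
python3 -c "
from h import *
st(); idx()"
```

```text
t 17.17 p [ 0.4743 -0.0441  0.0335] psi 100.6 r 61.0 th 160.9 F [-3.8  2.3  2.9] tilt [ 9.0e-04 -1.8e-03 -1.0e+00] q [ 0.67  0.24 -0.73  1.98  0.19  0.99  0.03] w 0.0004
side med 70 [(357.0, 114), (355.5, 113), (358.5, 112), (0.0, 108), (354.0, 104), (1.5, 101)]
top med 168 [(54.0, 200), (52.5, 199), (55.5, 199), (57.0, 199), (51.0, 198), (322.5, 198)]
```

>>> {"op": "arm_command", "data": {
  "moves": [-0.54,-0.32,0,-6,-0.565,-0.28,0,-6,-0.565,-0.28,0,-6,-0.565,-0.28,0,-6,-0.565,-0.28,0,-6,-0.565,-0.28,0,-6,-0.565,-0.28,0,-6,-0.565,-0.28,0,-6,-0.565,-0.28,0,-6,-0.565,-0.28,0,-6,-0.565,-0.28,0,-6,-0.565,-0.28,0,-6]
}}

```text
time: 18.27
ee_pos: [0.4952, -0.113, 0.0333]
eef_rot: [0.066, 0.998, -0.001, -0.001]
ft_force: [-2.7, -2.6, -0.7]
width: 0.0006
grip_force: 1.5
```

```bash
python3 -c "
from h import *
st(); idx()"
```

```text
t 18.27 p [ 0.4952 -0.113   0.0333] psi 172.5 r 61.3 th -126.9 F [-2.7 -2.6 -0.7] tilt [ 0.0017 -0.0012 -1.    ] q [ 0.89  0.35 -0.86  1.9   0.31  1.03  1.33] w 0.0006
side med 86 [(73.5, 177), (75.0, 175), (72.0, 166), (76.5, 159), (70.5, 155), (78.0, 145)]
top med 98 [(265.5, 198), (264.0, 197), (262.5, 197), (267.0, 197), (261.0, 197), (268.5, 197)]
```

One full turn is done. I'll retract, unwind the tool and repeat.

>>> {"op": "arm_command", "data": {
  "moves": [0.75,-1.3,0,0,0,0,0,7,0,0,0,7,0,0,0,7,0,0,0,7,0,0,0,7,0,0,0,7,0,0,0,7,0,0,0,7,0,0,0,7,0,0,0,7,0,0,0,7]
}}

```text
time: 19.37
ee_pos: [0.4872, -0.1231, 0.034]
eef_rot: [0.677, 0.736, 0.0, 0.0]
ft_force: [-0.3, 0.5, 0.5]
width: 0.0008
grip_force: 0.0
```

>>> {"op": "arm_command", "data": {
  "moves": [0,0,0,7,0,0,0,7,0,0,0,7,0,0,0,7,0,0,0,7,0,0,0,7,0,0,0,7,0,0,0,7,0,0,0,7,0,0,0,7,0,0,0,7,0,0,0,7]
}}

```text
time: 20.37
ee_pos: [0.4872, -0.1231, 0.0341]
eef_rot: [0.996, 0.094, 0.001, -0.0]
ft_force: [0.1, 0.7, -0.3]
width: 0.0005
grip_force: 0.0
```

>>> {"op": "arm_command", "data": {
  "moves": [0,0,0,7,0,0,0,6,0,0,0,6,0,0,0,0]
}}

```text
time: 20.7
ee_pos: [0.4872, -0.1231, 0.034]
eef_rot: [0.998, -0.07, 0.001, -0.0]
ft_force: [1.3, -0.6, -0.0]
width: 0.0004
grip_force: 0.0
```

```bash
python3 -c "
import h
from h import *
st(); idx()
cam0=r
class F:
    camera=staticmethod(lambda n: cv2.imread('pics/%s0.png'%n)[:,:,::-1])
    camera_info=staticmethod(cam0.camera_info)
h.r=F; print('start:'); idx()"
```

```text
t 20.70 p [ 0.4872 -0.1231  0.034 ] psi -8.1 r 74.2 th -127.1 F [ 1.3 -0.6 -0. ] tilt [ 1.2e-03 -2.0e-04 -1.0e+00] q [ 0.52  0.24 -0.4   1.94  0.11  0.98 -1.65] w 0.0004
side med 90 [(76.5, 190), (78.0, 186), (75.0, 183), (73.5, 179), (79.5, 161), (72.0, 152)]
top med 107 [(261.0, 203), (259.5, 202), (262.5, 202), (258.0, 202), (264.0, 202), (265.5, 201)]
start:
side med 97 [(78.0, 185), (76.5, 182), (75.0, 178), (79.5, 177), (73.5, 166), (81.0, 150)]
top med 106 [(75.0, 207), (73.5, 200), (76.5, 194), (72.0, 193), (70.5, 184), (78.0, 178)]
```

>>> {"op": "arm_command", "data": {
  "moves": [0.23,-0.4,0,0,0.23,-0.4,0,0,0.24,-0.4,0,0,0.565,0.28,0,-6,0.565,0.28,0,-6,0.565,0.28,0,-6,0.565,0.28,0,-6,0.565,0.28,0,-6,0.565,0.28,0,-6]
}}

```text
time: 21.55
ee_pos: [0.5306, -0.1249, 0.0336]
eef_rot: [0.968, 0.249, -0.0, 0.0]
ft_force: [-1.8, -2.4, 0.3]
width: 0.0008
grip_force: 1.0
```

```bash
python3 -c "
from h import *
st(); idx(3)"
```

```text
t 21.55 p [ 0.5306 -0.1249  0.0336] psi 28.9 r 60.9 th -91.3 F [-1.8 -2.4  0.3] tilt [-8.e-04 -0.e+00 -1.e+00] q [ 0.56  0.34 -0.48  1.82  0.19  1.02 -1.06] w 0.0008
side med 77 [(114.0, 168), (112.5, 164), (115.5, 162)]
top med 93 [(111.0, 178), (112.5, 175), (109.5, 168)]
```

>>> {"op": "arm_command", "data": {
  "moves": [0.565,0.28,0,-6,0.565,0.28,0,-6,0.565,0.28,0,-6,0.565,0.28,0,-6,0.565,0.28,0,-6,0.565,0.28,0,-6,0.565,0.28,0,-6,0.565,0.28,0,-6,0.565,0.28,0,-6,0.565,0.28,0,-6,0.565,0.28,0,-6,0.565,0.28,0,-6]
}}

```text
time: 22.65
ee_pos: [0.5887, -0.0837, 0.0338]
eef_rot: [0.639, 0.769, 0.0, 0.0]
ft_force: [0.8, -1.2, 0.1]
width: 0.0007
grip_force: 0.8
```

>>> {"op": "arm_command", "data": {
  "moves": [0.565,0.28,0,-6,0.565,0.28,0,-6,0.565,0.28,0,-6,0.565,0.28,0,-6,0.565,0.28,0,-6,0.565,0.28,0,-6,0.565,0.28,0,-6,0.565,0.28,0,-6,0.565,0.28,0,-6,0.565,0.28,0,-6,0.565,0.28,0,-6,0.565,0.28,0,-6]
}}

```text
time: 23.65
ee_pos: [0.5674, -0.0156, 0.0338]
eef_rot: [0.064, 0.998, -0.0, 0.0]
ft_force: [1.6, -0.4, -0.5]
width: 0.0005
grip_force: 0.6
```

>>> {"op": "arm_command", "data": {
  "moves": [-0.75,1.3,0,0,0,0,0,7,0,0,0,7,0,0,0,7,0,0,0,7,0,0,0,7,0,0,0,7,0,0,0,7,0,0,0,7,0,0,0,7,0,0,0,7,0,0,0,7]
}}

```text
time: 24.65
ee_pos: [0.5764, -0.0036, 0.0337]
eef_rot: [0.676, 0.737, 0.0, -0.0]
ft_force: [-0.8, 0.7, -0.3]
width: 0.0003
grip_force: 0.0
```

>>> {"op": "arm_command", "data": {
  "moves": [0,0,0,7,0,0,0,7,0,0,0,7,0,0,0,7,0,0,0,7,0,0,0,7,0,0,0,7,0,0,0,7,0,0,0,7,0,0,0,7,0,0,0,7,0,0,0,7]
}}

```text
time: 25.65
ee_pos: [0.5764, -0.0035, 0.0337]
eef_rot: [0.995, 0.096, 0.0, -0.0]
ft_force: [0.5, -0.4, 0.4]
width: 0.0001
grip_force: 0.0
```

>>> {"op": "arm_command", "data": {
  "moves": [0,0,0,7,0,0,0,6,0,0,0,6,0,0,0,0]
}}

```text
time: 25.98
ee_pos: [0.5764, -0.0036, 0.0338]
eef_rot: [0.998, -0.069, 0.0, -0.0]
ft_force: [-0.4, 0.5, -0.3]
width: 0.0002
grip_force: 0.0
```

```bash
python3 -c "
from h import *
st(); idx(3)"
```

```text
t 25.98 p [ 0.5764 -0.0036  0.0338] psi -7.9 r 75.0 th 53.7 F [-0.4  0.5 -0.3] tilt [ 2.e-04 -2.e-04 -1.e+00] q [ 0.25  0.39 -0.39  1.75  0.17  1.04 -1.91] w 0.0002
side med 47 [(348.0, 68), (346.5, 66), (349.5, 66)]
top med 158 [(45.0, 166), (43.5, 166), (42.0, 166)]
```

>>> {"op": "arm_command", "data": {
  "moves": [-0.24,0.42,0,0,-0.24,0.42,0,0,-0.24,0.42,0,0,-0.565,-0.28,0,-6,-0.565,-0.28,0,-6,-0.565,-0.28,0,-6,-0.565,-0.28,0,-6,-0.565,-0.28,0,-6,-0.565,-0.28,0,-6]
}}

```text
time: 26.83
ee_pos: [0.5324, -0.0042, 0.0339]
eef_rot: [0.968, 0.249, 0.0, 0.0]
ft_force: [1.4, 0.1, 0.3]
width: 0.0002
grip_force: 0.6
```

```bash
python3 -c "
from h import *
st(); idx(3)"
```

```text
t 26.83 p [ 0.5324 -0.0042  0.0339] psi 28.9 r 59.8 th 89.6 F [1.4 0.1 0.3] tilt [ 7.e-04  6.e-04 -1.e+00] q [ 0.37  0.32 -0.51  1.86  0.18  1.01 -1.29] w 0.0002
side med 56 [(48.0, 88), (286.5, 86), (49.5, 86)]
top med 150 [(69.0, 167), (61.5, 167), (63.0, 167)]
```

>>> {"op": "arm_command", "data": {
  "moves": [-0.54,-0.32,0,-6,-0.54,-0.32,0,-6,-0.565,-0.28,0,-6,-0.565,-0.28,0,-6,-0.565,-0.28,0,-6,-0.565,-0.28,0,-6,-0.565,-0.28,0,-6,-0.565,-0.28,0,-6,-0.565,-0.28,0,-6,-0.565,-0.28,0,-6,-0.565,-0.28,0,-6,-0.565,-0.28,0,-6]
}}

```text
time: 27.93
ee_pos: [0.4743, -0.0438, 0.0337]
eef_rot: [0.639, 0.77, -0.0, -0.0]
ft_force: [-0.6, 2.3, 0.2]
width: 0.0001
grip_force: 1.2
```

>>> {"op": "arm_command", "data": {
  "moves": [-0.565,-0.28,0,-6,-0.565,-0.28,0,-6,-0.565,-0.28,0,-6,-0.565,-0.28,0,-6,-0.565,-0.28,0,-6,-0.565,-0.28,0,-6,-0.565,-0.28,0,-6,-0.565,-0.28,0,-6,-0.565,-0.28,0,-6,0,0,0,0]
}}

```text
time: 28.77
ee_pos: [0.4816, -0.1, 0.0333]
eef_rot: [0.22, 0.975, -0.001, -0.001]
ft_force: [-4.1, -0.9, 0.0]
width: 0.0007
grip_force: 1.1
```

```bash
python3 -c "
from h import *
st(); idx()"
```

```text
t 28.77 p [ 0.4816 -0.1     0.0333] psi 154.6 r 61.9 th -144.5 F [-4.1 -0.9  0. ] tilt [ 0.0016 -0.0015 -1.    ] q [ 0.8   0.29 -0.77  1.94  0.24  1.    1.05] w 0.0007
side med 83 [(7.5, 187), (6.0, 183), (9.0, 182), (10.5, 177), (4.5, 170), (12.0, 167)]
top med 108 [(207.0, 181), (205.5, 181), (208.5, 181), (204.0, 180), (210.0, 178), (298.5, 176)]
```

```bash
python3 -c "
from h import *
crop('side','z.png',260,165,48,48,12)
idx(40)"
```

```text
side med 74 [(7.5, 186), (9.0, 182), (6.0, 182), (10.5, 179), (4.5, 168), (12.0, 168), (13.5, 156), (3.0, 147), (15.0, 138), (1.5, 130), (16.5, 123), (0.0, 114), (18.0, 112), (19.5, 106), (21.0, 104), (22.5, 103), (358.5, 103), (24.0, 103), (51.0, 101), (25.5, 101), (52.5, 101), (49.5, 101), (48.0, 101), (27.0, 100), (46.5, 100), (79.5, 100), (28.5, 100), (45.0, 99), (81.0, 99), (54.0, 99), (78.0, 99), (30.0, 99), (43.5, 98), (82.5, 98), (76.5, 97), (75.0, 97), (31.5, 97), (357.0, 97), (55.5, 97), (42.0, 97)]
top med 104 [(204.0, 177), (205.5, 175), (289.5, 175), (288.0, 175), (291.0, 175), (295.5, 174), (292.5, 174), (294.0, 174), (297.0, 174), (286.5, 174), (202.5, 174), (207.0, 174), (285.0, 173), (298.5, 173), (283.5, 173), (300.0, 172), (301.5, 172), (303.0, 172), (304.5, 171), (208.5, 171), (201.0, 171), (282.0, 170), (306.0, 170), (321.0, 170), (346.5, 169), (322.5, 169), (348.0, 169), (319.5, 169), (307.5, 168), (324.0, 168), (280.5, 168), (199.5, 168), (318.0, 167), (210.0, 166), (325.5, 166), (345.0, 166), (279.0, 166), (349.5, 166), (316.5, 165), (327.0, 165)]
```

View pics/z.png

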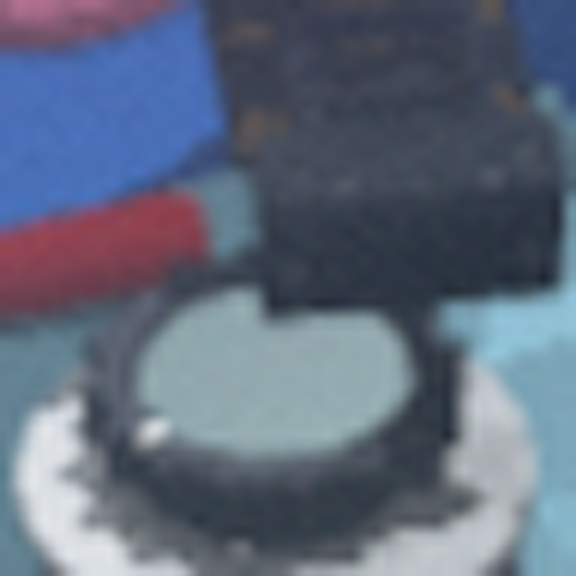

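The index is at pixel (155,430), about 8°, so the tip slipped past two ribs in this stroke and 69° remain. I'll move the tip deeper and continue.

>>> {"op": "arm_command", "data": {
  "moves": [-0.06,0.1,0,0,-0.565,-0.28,0,-6,-0.565,-0.28,0,-6,-0.565,-0.28,0,-6,-0.565,-0.28,0,-6]
}}

```text
time: 29.43
ee_pos: [0.5016, -0.1149, 0.0338]
eef_rot: [0.011, 1.0, -0.001, -0.0]
ft_force: [-1.9, -2.5, 0.6]
width: 0.0002
grip_force: 2.3
```

```bash
python3 -c "
from h import *
st(); idx(3)"
```

```text
t 29.43 p [ 0.5016 -0.1149  0.0338] psi 178.8 r 59.3 th -120.9 F [-1.9 -2.5  0.6] tilt [ 8.0e-04 -1.2e-03 -1.0e+00] q [ 0.85  0.35 -0.82  1.89  0.3   1.03  1.46] w 0.0002
side med 83 [(34.5, 186), (36.0, 185), (37.5, 182)]
top med 95 [(279.0, 202), (33.0, 202), (280.5, 202)]
```

>>> {"op": "arm_command", "data": {
  "moves": [-0.565,-0.28,0,-6,-0.565,-0.28,0,-6,-0.565,-0.28,0,-6,-0.565,-0.28,0,-6,-0.565,-0.28,0,-6,0,0,0,0]
}}

```text
time: 30.03
ee_pos: [0.5328, -0.1231, 0.0339]
eef_rot: [-0.247, 0.969, -0.0, 0.001]
ft_force: [2.1, -4.7, -0.6]
width: 0.0006
grip_force: 2.5
```

```bash
cat >> h.py <<'E'
def ang(n='side',im=None):  # weighted centroid of the line, and of the mark, as angles
    im=r.camera(n) if im is None else im; g=im.min(axis=2).astype(np.float32); A=np.arange(40,110,.5); t=np.radians(A)
    def prof(ro,z): 
        q=proj(n,np.c_[C[0]+ro*np.cos(t),C[1]+ro*np.sin(t),0*t+z]).astype(np.float32); return cv2.remap(g,q[None,:,0],q[None,:,1],cv2.INTER_LINEAR)[0]
    w=np.mean([prof(x,.095) for x in(.038,.0395,.041)],0); w=np.clip(w-np.median(w)-25,0,None)
    b=np.mean([prof(x,.061) for x in(.055,.058,.061)],0); b=np.clip(np.median(b)-25-b,0,None)
    print(n,'line %.1f mark %.1f'%((A*w).sum()/w.sum(),(A*b).sum()/b.sum()))
E
python3 -c "
from h import *
st(); idx(3)
for n in('side','top'):
  print('start');ang(n,cv2.imread('pics/%s0.png'%n)[:,:,::-1]); print('now'); ang(n)"
```

```text
t 30.03 p [ 0.5328 -0.1231  0.0339] psi -151.4 r 59.1 th -89.3 F [ 2.1 -4.7 -0.6] tilt [-8.e-04 -9.e-04 -1.e+00] q [ 0.88  0.45 -0.89  1.81  0.39  1.07  1.92] w 0.0006
side med 78 [(69.0, 177), (70.5, 176), (72.0, 164)]
top med 89 [(66.0, 207), (67.5, 202), (64.5, 197)]
start
side line 76.7 mark 76.1
now
side line 69.5 mark 76.1
start
top line 73.8 mark 74.0
now
top line 66.2 mark 74.0
```

>>> {"op": "arm_command", "data": {
  "moves": [-0.565,-0.28,0,-6,0,0,0,0]
}}

```text
time: 30.4
ee_pos: [0.5385, -0.1229, 0.0339]
eef_rot: [-0.296, 0.955, -0.001, 0.0]
ft_force: [1.3, -5.8, -1.0]
width: 0.0003
grip_force: 2.7
```

```bash
python3 -c "
from h import *
st(); ang(); ang('top')"
```

```text
t 30.40 p [ 0.5385 -0.1229  0.0339] psi -145.5 r 59.2 th -83.7 F [ 1.3 -5.8 -1. ] tilt [-2.0e-04 -1.2e-03 -1.0e+00] q [ 0.88  0.47 -0.9   1.79  0.41  1.08  2.01] w 0.0003
side line 75.9 mark 76.1
top line 72.5 mark 74.0
```

>>> {"op": "arm_command", "data": {
  "moves": [-0.09,-0.045,0,-1,0,0,0,0,0.1,-0.17,0,0,0.4,-0.7,0,0,0.5,-0.87,0,0,0,0,0,0]
}}

```text
time: 31.0
ee_pos: [0.5411, -0.1447, 0.0337]
eef_rot: [-0.303, 0.953, -0.0, -0.0]
ft_force: [0.4, -0.9, 0.2]
width: 0.0004
grip_force: 0.0
```

```bash
python3 -c "
from h import *
st(); ang(); ang('top')"
```

```text
t 31.00 p [ 0.5411 -0.1447  0.0337] psi -144.7 r 81.3 th -83.5 F [ 0.4 -0.9  0.2] tilt [ 3.e-04 -6.e-04 -1.e+00] q [ 0.91  0.48 -0.89  1.77  0.42  1.09  2.06] w 0.0004
side line 76.2 mark 76.1
top line 73.4 mark 74.0
```

The line and mark agree to within half a degree. I'll lift clear and hand in.

>>> {"op": "arm_command", "data": {
  "moves": [0,0,-2,0,0,0,-2,0,0,0,-2,0,0,0,-2,0,0,0,-2,0,0,0,-2,0,0,0,-1,0,0,0,0,0,0,0,0,0]
}}

```text
time: 31.85
ee_pos: [0.5411, -0.1421, 0.1633]
eef_rot: [-0.305, 0.952, -0.0, 0.0]
ft_force: [0.3, -1.2, 0.3]
width: 0.0004
grip_force: 0.0
```

```bash
python3 -c "
from h import *
st(); ang(); ang('top'); print(r.close_job())"
```

```text
t 31.85 p [ 0.5411 -0.1421  0.1633] psi -144.5 r 78.6 th -83.4 F [ 0.3 -1.2  0.3] tilt [-0.e+00 -2.e-04 -1.e+00] q [ 0.97  0.35 -0.97  1.63  0.29  1.32  2.15] w 0.0004
side line 76.2 mark 76.1
top line 73.4 mark 74.0
the job is handed in; nothing more can be done
None
```

The ring is loosened by two full turns anticlockwise, its index line within about 0.5° of the housing mark, and the hand is clear. The job was handed in at about 32 s. Along the way the fingertips pressed the fixed flange once at about 25 N, and they slipped past two ribs in the last stroke, which I corrected.

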